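Pack the microscope optics into their caddy

TASK

Pack the four microscope optics, the parts with a glass lens in the top, into the round wells of the square caddy: the narrowest optic in the narrowest well and so on up to the widest optic in the widest well, each standing upright on the floor of its well, lens up. Set them down gently, do not drop or tip them, and leave the steel tube and the black canister, which have plain closed tops and do not belong, standing where they are.

Things in the scene. Friction and masses are not known exactly. Their poses are not given: they have to be found in the camera images.
- objective_slim_center (a point): OPTIC 1 (narrowest). Slim chrome microscope objective standing lens up: round straight barrel 28 mm in diameter from its foot to 48 mm up, then a nose tapering from 25 to 12 mm with a small blue-grey glass lens on top; 68 mm tall in all, about 120 g. The point is its centre, on its axis, half-way up. Own z points up. It stands loose on the bench.
- objective_wide_center (a point): OPTIC 2. Wide chrome microscope objective standing lens up: round straight barrel 37 mm in diameter from its foot to 52 mm up, then a short cone narrowing to 27 mm with a blue-grey glass lens 21 mm across on top; 64 mm tall, about 200 g. The point is its centre, on its axis, half-way up. Own z points up. It stands loose on the bench.
- eyepiece_center (a point): OPTIC 3. Black eyepiece standing lens up: round straight barrel 46 mm in diameter from its foot to 50 mm up, then a rubber eyecup 40 to 44 mm across with a blue-grey glass lens 33 mm across on top; 66 mm tall, about 180 g. The point is its centre, on its axis, half-way up. Own z points up. It stands loose on the bench.
- camera_adapter_center (a point): OPTIC 4 (widest). Black camera adapter standing lens up: round straight barrel 55 mm in diameter from its foot to 56 mm up, then an aluminium mount ring 51 mm across with a blue-grey glass lens 39 mm across on top; 70 mm tall, about 280 g. The point is its centre, on its axis, half-way up. Own z points up. It stands loose on the bench.
- metal_tube_center (a point): LOOK-ALIKE, does not belong. Plain steel tube with a flat closed metal top and no lens, 32 mm in diameter, 64 mm tall. The point is its centre, on its axis, half-way up. Own z points up. It stands loose on the bench.
- black_canister_center (a point): LOOK-ALIKE, does not belong. Plain black canister with a flat ribbed lid and no lens, 50 mm in diameter, 66 mm tall. The point is its centre, on its axis, half-way up. Own z points up. It stands loose on the bench.
- well_46: Narrowest well, for the objective slim: fixed white ring, 46 mm inside and 52 mm outside diameter, 8 mm high, in the fixed square caddy. Origin on its axis at the caddy's grey floor (6 mm above the bench), where the optic's foot rests; z up. Caddy: 190 mm a side, white rim 14 mm above the bench; wells two by two, 88 mm (centres) apart along its sides, in any arrangement.
- well_55: Second narrowest well, for the objective wide: fixed white ring, 55 mm inside and 61 mm outside diameter, 8 mm high, in the fixed square caddy. Origin on its axis at the caddy's grey floor (6 mm above the bench), where the optic's foot rests; z up. Caddy: 190 mm a side, white rim 14 mm above the bench; wells two by two, 88 mm (centres) apart along its sides, in any arrangement.
- well_64: Second widest well, for the eyepiece: fixed white ring, 64 mm inside and 70 mm outside diameter, 8 mm high, in the fixed square caddy. Origin on its axis at the caddy's grey floor (6 mm above the bench), where the optic's foot rests; z up. Caddy: 190 mm a side, white rim 14 mm above the bench; wells two by two, 88 mm (centres) apart along its sides, in any arrangement.
- well_73: Widest well, for the camera adapter: fixed white ring, 73 mm inside and 79 mm outside diameter, 8 mm high, in the fixed square caddy. Origin on its axis at the caddy's grey floor (6 mm above the bench), where the optic's foot rests; z up. Caddy: 190 mm a side, white rim 14 mm above the bench; wells two by two, 88 mm (centres) apart along its sides, in any arrangement.
Not all that is in view belongs to the job. What is shaped like the part that bears objective_slim_center but pink is not meant. What is shaped like the part that bears metal_tube_center but red is not meant.

How it is judged (in metres and radians):
At the end, for the whole second after the job is handed in: Each optic stands upright (within 0.1 rad) and at rest on the caddy floor inside the well of its own size rank (axis within 11 mm of the well's axis, foot within 3 mm of the floor); the steel tube and the black canister stand upright within 30 mm of where they started (horizontal distance between objective_slim_center and well_46 below 0.011 m and z of objective_slim_center in the frame of well_46 between 0.03 and 0.037 m and angle between each of objective_slim_center, objective_wide_center, eyepiece_center, camera_adapter_center, metal_tube_center, black_canister_center's own z axis and vertical below 0.1 rad and linear speed of each of objective_slim, objective_wide, eyepiece, camera_adapter, metal_tube, black_canister below 0.02 m/s and angular speed of each of objective_slim, objective_wide, eyepiece, camera_adapter below 0.2 rad/s and horizontal distance between objective_wide_center and well_55 below 0.011 m and z of objective_wide_center in the frame of well_55 between 0.028 and 0.035 m and horizontal distance between eyepiece_center and well_64 below 0.011 m and z of eyepiece_center in the frame of well_64 between 0.029 and 0.036 m and horizontal distance between camera_adapter_center and well_73 below 0.011 m and z of camera_adapter_center in the frame of well_73 between 0.031 and 0.038 m and distance of each of metal_tube_center, black_canister_center from where it was at the start of the episode below 0.03 m); the robot touches nothing.
It fails at once if an optic is dropped or slammed into its well (faster than 0.35 m/s within 12 mm of the well's floor) ((horizontal distance between objective_slim_center and well_46 below 0.03 m and z of objective_slim_center in the frame of well_46 below 0.046 m and linear speed of objective_slim above 0.35 m/s) or (horizontal distance between objective_wide_center and well_55 below 0.03 m and z of objective_wide_center in the frame of well_55 below 0.044 m and linear speed of objective_wide above 0.35 m/s) or (horizontal distance between eyepiece_center and well_64 below 0.03 m and z of eyepiece_center in the frame of well_64 below 0.045 m and linear speed of eyepiece above 0.35 m/s) or (horizontal distance between camera_adapter_center and well_73 below 0.03 m and z of camera_adapter_center in the frame of well_73 below 0.047 m and linear speed of camera_adapter above 0.35 m/s)).
It fails at once if an optic or a look-alike is knocked over (angle between any of objective_slim_center, objective_wide_center, eyepiece_center, camera_adapter_center, metal_tube_center, black_canister_center's own z axis and vertical above 0.7 rad).
It fails at once if a look-alike is picked up (height (world z) of metal_tube_center above 0.052 m or height (world z) of black_canister_center above 0.053 m).
It also fails if it takes over 106 s, if anything falls off the work surface, if the arm or the gripper's body presses on something with over 40 N, if the wrist force passes 120 N, or if a joint passes its speed limit or range.

ROBOT

A 6-joint arm with a two-finger parallel gripper is mounted at the origin on the work surface. World frame = base frame: x ahead of the robot, y to its left, z up, the work surface at z = 0. Lengths are in mm, angles in rad, forces in N, time in s.
With the tool pointing down it reaches from about 300 to 775 mm from the base axis. Payload 14.6 kg.
Tool frame: the origin (TCP) lies midway between the tips of the shut fingers; the grasp point (between the pads) lies 19 mm behind it (pinch_z is the distance from the TCP to the grasp point, in mm); z points along the fingers, y is the direction in which the jaws open and shut (so a half turn about z gives the same grasp; the last joint's range is limited). The gripper opens to 94 mm and grips with 3 to 60 N. Pads are 16 mm wide; open, the fingers measure 119 mm over their backs; the gripper's body (75 mm by 177 mm) begins 78 mm behind the grasp point.
Start: joints at [-1.254, 0.3, 1.521, -0, 1.321, -0.067], TCP at [205.938, -509.979, 205.446] pointing down, gripper open.
Joint ranges: [-3.03, 3.03], [-0.79, 2.21], [0.23, 2.52], [-1.04, 4.18], [0, 3.07], [-2.55, 2.55]. Speed limits (rad/s): [2.22, 2.22, 2.57, 3.14, 3.14, 3.14].

INTERFACE

Orientations are given as [roll, pitch, yaw] about the fixed x, y, z axes, in that order (R = Rz(yaw) Ry(pitch) Rx(roll)).
In Python, from cell import read_state, camera, sign_off, pinch_z gives the robot as it stands. The module is installed in compiled form; this text tells all that it offers.
- The arm moves only by the tool servo_tool, never from a script. Its argument "series" is a list of rows, each a list of 6 numbers: the shift along the tool's x, y, z in cm, then the turn, a rotation vector about the tool's x, y, z in rad. In form: [[tx, ty, tz, rx, ry, rz], ...]. A call has exactly 10 rows; each row is the pose to reach, as a shift and turn from the pose commanded when the call began, along the tool's axes at that moment; what a row does not reach only later rows make up. A row lasts 1/12 s, in which the tool goes at most 41.7 mm and 7.16 degrees, less where a joint would pass 70% of its speed; a pose out of reach is approached as far as the arm can. A call with a gripper value outside its range is refused whole. "gripper" is the finger opening in cm, from 0 to 9.4, set as the call begins (left out, the last holds). The fingers move at their own pace and stop on an object; "grip_force" is the grip in N (left out, the last holds). Time passes only in rows, so rows that repeat a pose let the fingers close, or fill a call up. It gives the time, the measured TCP pose, the force and the opening at its end, in the units of the state.
- read_state(): the state, without advancing time (a new reading comes with each control period).
- camera(name): name is "side" or "top"; returns a dict with "pixels" (384x512x3 uint8, red, green, blue), "fx", "fy", "cx", "cy" (pixels), "pose" (4x4, takes a point from camera to world coordinates). Camera axes: x right, y down, z forward; pixel columns grow to the right and rows downward; lengths in mm; the calibration is good to about 2 mm. A picture is of the moment at which its call begins. There is no depth.
- sign_off(): hands the job in, once; it reports no verdict.
The state is a dict: "clock": time; "joints": joint angles; "qd": joint speeds; "effort": joint torques, N m; "eef_pos": TCP position; "eef_rot": TCP orientation; "wrist_force": force on the tool from outside, world axes, zero at the start; "moment": the same for the moment, N m; "finger_gap": finger opening in mm.
Only numpy, scipy, OpenCV 4.12 (cv2) and the standard library are available. Lean on these libraries where they do the work, as an engineer would, in place of code of your own. Each camera call takes 0.05 s, during which the arm holds its last target.

## Working session

There is one attempt and no reset: what is moved stays moved. The work goes in short steps, Python scripts to look and compute and a tool call to move; the robot and the scene stay as the last step left them, time stands still between calls to the robot, and variables do not carry over. Pictures are saved under pics/ and viewed, and the job is handed in when it is done.

Besides the shell and the picture viewer there is one more tool, called after "Call:" in YAML: its name, and indented under it one key for each argument. servo_tool: Moves the arm, as the interface text tells. Its arguments: {"type":"object","properties":{"series":{"type":"array"},"gripper":{"type":"number"},"grip_force":{"type":"number"}},"required":["series"]}

```bash
mkdir -p pics; python3 - <<'E'
from cell import *
import cv2,numpy as np
s=read_state();print(s)
print(pinch_z if not callable(pinch_z) else pinch_z())
for n in("top","side"):
    c=camera(n);print(n,c["fx"],c["fy"],c["cx"],c["cy"],np.round(c["pose"],4).tolist())
    cv2.imwrite(f"pics/{n}0.png",c["pixels"][:,:,::-1])
E
```

```text
{'clock': 0.0, 'joints': array([-1.25364949e+00,  3.00479992e-01,  1.52158493e+00,  1.31280071e-05,
        1.32068898e+00, -6.66175403e-02]), 'qd': array([ 0.00049582,  0.00047415,  0.00018846, -0.00100902,  0.00023113,
        0.00047826]), 'effort': array([-5.46589145e-04, -5.31802046e+01, -3.52736986e+01,  7.07854866e-02,
        2.43411813e-02, -9.38010339e-05]), 'eef_pos': array([ 205.83725056, -509.74816267,  204.87982112]), 'eef_rot': array([-3.14043483e+00, -8.99899812e-05,  3.83761067e-01]), 'wrist_force': array([ 0.0009316 , -0.1754214 ,  0.08175481]), 'moment': array([-0.00391236, -0.01632276, -0.01060803]), 'finger_gap': 94.20002289878231}
18.8
top 387.6947178709269 387.6947178709269 246.7545460069861 193.32642678288312 [[0.0449, -0.969, 0.2428, 296.5527], [-0.999, -0.0451, 0.0048, 3.7792], [0.0063, -0.2428, -0.9701, 946.7147], [0.0, 0.0, 0.0, 1.0]]
side 410.4079804711803 410.4079804711803 257.3919415390541 189.41648394830764 [[-0.9944, -0.0735, 0.0754, 427.5129], [-0.1023, 0.5043, -0.8574, 726.9014], [0.025, -0.8604, -0.509, 480.3442], [0.0, 0.0, 0.0, 1.0]]
```

View pics/top0.png

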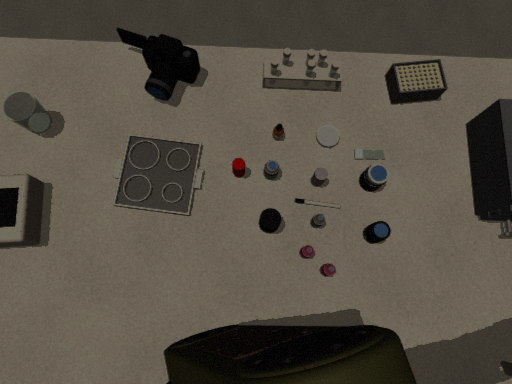

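View pics/side0.png

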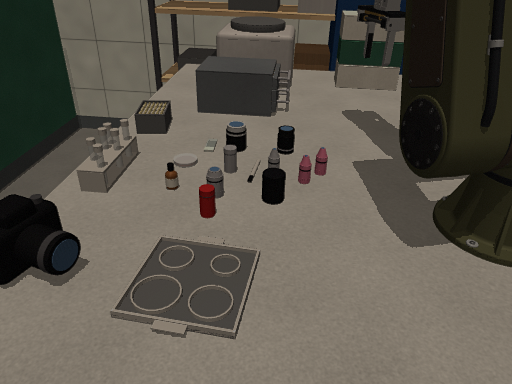

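Top view: blue-lensed candidates are at (271,169) wide objective, (319,220) slim objective, (375,177) and (377,231) black optics. The plain-topped parts are at (320,176) steel tube and (270,220) black canister. Decoys are red at (238,167) and pink at (307,252) and (328,269). The caddy is at (160,175). Next I check these in a close crop.

```bash
python3 - <<'E'
import cv2,numpy as np
a=cv2.imread("pics/top0.png");b=cv2.imread("pics/side0.png")
g=lambda i:(np.clip((i/255.)**0.6*255,0,255)).astype(np.uint8)
cv2.imwrite("pics/topc.png",g(cv2.resize(a[110:290,225:405],None,fx=3.3,fy=3.3,interpolation=cv2.INTER_CUBIC)))
cv2.imwrite("pics/sidec.png",g(cv2.resize(b[110:225,160:340],None,fx=4.4,fy=4.4,interpolation=cv2.INTER_CUBIC)))
cv2.imwrite("pics/cadc.png",g(cv2.resize(a[125:225,105:215],None,fx=5.5,fy=5.5,interpolation=cv2.INTER_CUBIC)))
E
```

```text
(no output)
```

View pics/topc.png

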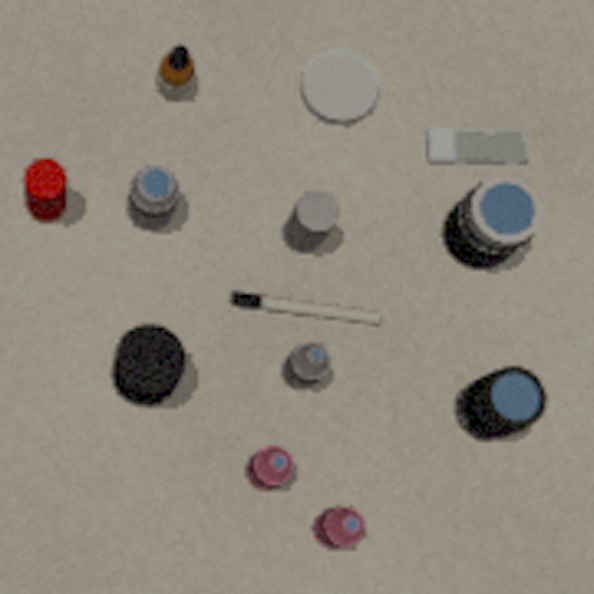

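View pics/sidec.png

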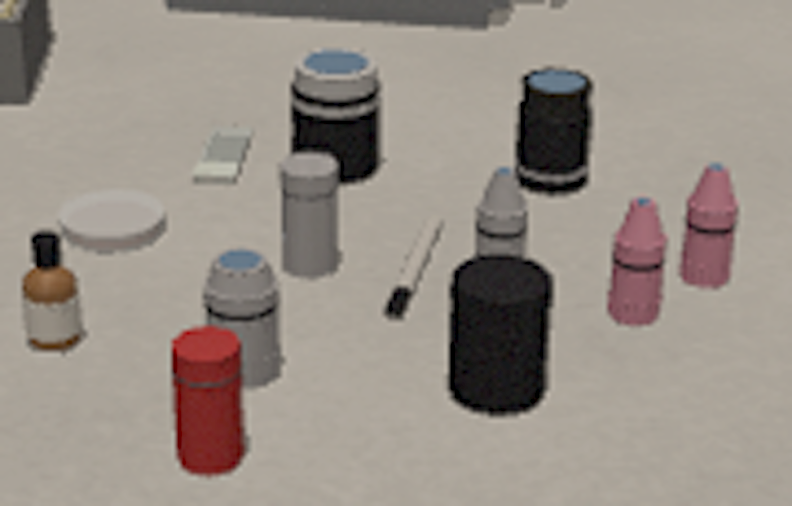

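View pics/cadc.png

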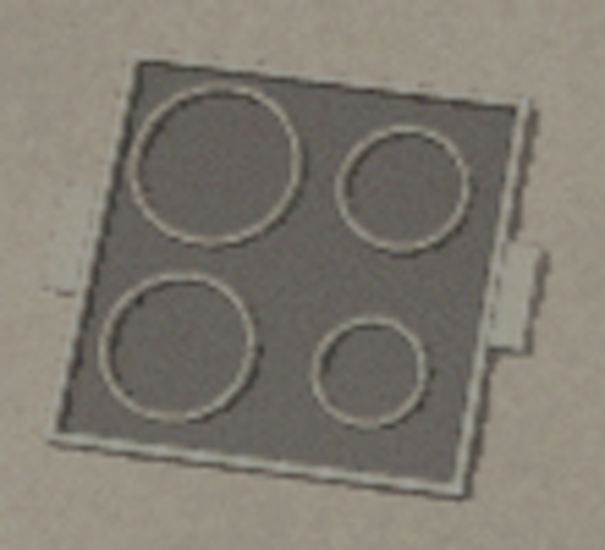

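The crops confirm the choice. All four optics have a blue lens; the ringed black one at (375,177) is the adapter and (377,231) is the eyepiece. The tube and canister have plain tops. Well order in the caddy: 73 upper left, 55 upper right, 64 lower left, 46 lower right. Now I measure.

```bash
cat > h.py <<'E'
from cell import *
import cv2,numpy as np
def grab(n,k=4):
    cs=[camera(n) for _ in range(k)]
    c=cs[0]; c["im"]=np.mean([x["pixels"].astype(float) for x in cs],0); return c
def ray(c,u,v):
    u=np.atleast_1d(u).astype(float);v=np.atleast_1d(v).astype(float)
    d=np.stack([(u-c["cx"])/c["fx"],(v-c["cy"])/c["fy"],np.ones_like(u)],1)
    R=c["pose"][:3,:3];return c["pose"][:3,3],d@R.T
def onz(c,u,v,z):
    o,d=ray(c,u,v);return (o+d*((z-o[2])/d[:,2])[:,None])[:,:2]
def proj(c,p):
    q=np.linalg.inv(c["pose"])@np.append(p,1);return np.array([c["fx"]*q[0]/q[2]+c["cx"],c["fy"]*q[1]/q[2]+c["cy"]])
def tri(c1,p1,c2,p2):
    A=np.zeros((3,3));b=np.zeros(3)
    for c,p in((c1,p1),(c2,p2)):
        o,d=ray(c,*p);d=d[0]/np.linalg.norm(d[0]);M=np.eye(3)-np.outer(d,d);A+=M;b+=M@o
    return np.linalg.solve(A,b)
def blobs(mask,amin):
    n,l,s,ce=cv2.connectedComponentsWithStats(mask.astype(np.uint8),connectivity=8)
    return [(s[i],ce[i],l==i) for i in range(1,n) if s[i][4]>=amin]
def blue(c):
    im=c["im"];return (im[...,2]>im[...,0]*1.25)&(im[...,2]>60)&(im[...,2]>im[...,1]*1.08)
E
python3 - <<'E'
from h import *
T=grab("top");S=grab("side")
np.savez("s0.npz",t=T["im"],s=S["im"])
for n,c in(("top",T),("side",S)):
    for s,ce,m in blobs(blue(c),4):
        if (n=="top" and 240<ce[0]<400) or (n=="side" and 180<ce[0]<340): print(n,s.tolist(),ce.round(1),[onz(c,*ce,z).round(1).tolist() for z in (64,66,68,70)])
# wells
im=T["im"].mean(2);r=im[125:225,105:215]
th,b=cv2.threshold(r.astype(np.uint8),0,255,cv2.THRESH_OTSU);print(th)
g=cv2.GaussianBlur(r,(0,0),.5)
for s,ce,m in blobs(g>th,20):
    pts=max(cv2.findContours(m.astype(np.uint8),cv2.RETR_EXTERNAL,cv2.CHAIN_APPROX_NONE)[0],key=len)[:,0]+[105,125]
    w=onz(T,pts[:,0],pts[:,1],14).astype(np.float32)
    print(s.tolist(),cv2.fitEllipse(w))
E
```

```text
top [268, 161, 9, 8, 55] [271.8 164.7] [[[590.9, -48.6]], [[590.2, -48.4]], [[589.5, -48.3]], [[588.9, -48.2]]]
top [371, 166, 16, 15, 194] [378.4 172.8] [[[582.4, -303.2]], [[581.8, -302.5]], [[581.1, -301.8]], [[580.5, -301.1]]]
top [319, 216, 4, 3, 9] [320.7 217.1] [[[468.8, -165.3]], [[468.4, -164.9]], [[468.0, -164.5]], [[467.6, -164.2]]]
top [374, 224, 14, 13, 145] [380.6 229.9] [[[445.2, -303.0]], [[444.9, -302.3]], [[444.6, -301.6]], [[444.2, -300.9]]]
top [308, 248, 3, 4, 8] [309.  249.5] [[[392.9, -138.8]], [[392.7, -138.4]], [[392.5, -138.1]], [[392.3, -137.8]]]
top [330, 267, 3, 4, 8] [331.  268.5] [[[352.8, -188.3]], [[352.6, -187.9]], [[352.5, -187.4]], [[352.4, -187.0]]]
side [229, 122, 14, 5, 54] [235.9 123.7] [[[583.1, -315.2]], [[582.4, -310.2]], [[581.6, -305.2]], [[580.9, -300.2]]]
side [281, 126, 12, 5, 45] [286.2 128. ] [[[445.7, -306.8]], [[445.6, -301.8]], [[445.5, -296.8]], [[445.5, -291.9]]]
side [274, 148, 2, 2, 4] [274.5 148.5] [[[468.2, -172.4]], [[468.0, -168.1]], [[467.8, -163.7]], [[467.6, -159.4]]]
side [210, 167, 9, 4, 31] [214.1 168.5] [[[591.2, -49.2]], [[590.4, -45.5]], [[589.7, -41.8]], [[588.9, -38.0]]]
73.0
[0, 0, 110, 100, 5771] ((574.3640747070312, 229.45677185058594), (302.25958251953125, 328.25091552734375), 164.3837890625)
```

```bash
python3 - <<'E'
from h import *
T=camera("top");T["im"]=np.load("s0.npz")["t"]
im=T["im"].mean(2);r=im[125:225,105:215]
k=4
R=cv2.resize(r,None,fx=k,fy=k,interpolation=cv2.INTER_CUBIC)
print(r[48:52].min(0).round()[10:90:4], np.percentile(r,[5,20,40,60,80]))
for th in (60,66,72):
  print(th)
  for s,ce,m in blobs(R<th,400):
    if s[4]<600*k: continue
    pts=max(cv2.findContours(m.astype(np.uint8),cv2.RETR_EXTERNAL,cv2.CHAIN_APPROX_NONE)[0],key=len)[:,0]
    px=(pts+.5)/k-.5+[105,125]
    for z in (14,):
      w=onz(T,px[:,0],px[:,1],z).astype(np.float32); print(s.tolist(),np.round(np.concatenate([np.ravel(x) for x in cv2.fitEllipse(w)]),1),cv2.minAreaRect(w) if s[4]>40000 else '')
E
```

```text
[104.  89.  46.  51.  51.  34.  34.  52.  49.  50.  51.  50.  50.  49.
  51.  50.  49.  50.  50.  50.] [45.66666667 50.83333333 55.13333333 95.58333333 98.66666667]
60
[42, 44, 334, 306, 43539] [572.9 234.8 210.1 211.6  18. ] ((572.6075439453125, 234.6875762939453), (180.06283569335938, 180.85195922851562), 84.99395751953125)
[99, 64, 113, 107, 9334] [620.7 274.9  70.5  70.6  83. ] 
[250, 96, 86, 79, 5278] [613.1 187.2  52.3  53.3   3.4] 
[78, 204, 101, 95, 7570] [532.9 282.7  61.   61.9  23.1] 
[232, 235, 71, 68, 3826] [525.3 195.1  42.9  43.8  11.9] 
66
[41, 44, 335, 307, 54756] [572.6 234.7 210.9 212.3  11.5] ((572.6766357421875, 234.7530975341797), (180.6102752685547, 181.10348510742188), 85.00629425048828)
[249, 96, 87, 81, 5450] [612.9 187.2  53.1  54.2   3.1] 
[75, 184, 325, 181, 2676] [465.3 148.4  79.5 112.1  33. ] 
[77, 203, 102, 97, 7791] [532.7 282.6  61.9  62.7  17.8] 
[231, 235, 73, 69, 3977] [525.1 195.1  43.8  44.6   8.2] 
72
[41, 43, 336, 308, 70142] [572.6 234.7 211.5 212.9  12.1] ((572.568115234375, 234.68650817871094), (181.31829833984375, 181.51109313964844), 84.9960708618164)
[35, 183, 365, 182, 3233] [465.  148.2  81.8 113.6  32.6] 
[230, 234, 74, 72, 4140] [5.249e+02 1.950e+02 4.500e+01 4.530e+01 4.000e-01]
```

Both views agree to within about 2 mm on the optics, and the well spacing comes out at 88 mm. The first reach is the slim objective at (468,-164). I also check how far the neighbours are and work out the moves.

```bash
cat >> h.py <<'E'
from scipy.spatial.transform import Rotation as Ro
SC=np.array([.03,.1,.22,.36,.5,.64,.78,.9,.97,1.])
def go(cur,curyaw,tgt,yaw=0.):
    R=Ro.from_euler("xyz",[np.pi,0,curyaw]).as_matrix()
    d=R.T@(np.array(tgt)-np.array(cur))/10
    print("shift cm",d.round(2),"rz",round(curyaw-yaw,3))
    print([[*np.round(d*s,2).tolist(),0,0,round((curyaw-yaw)*s,3)] for s in SC])
E
python3 - <<'E'
from h import *
T=camera("top");T["im"]=np.load("s0.npz")["t"]
for n,p,z in(("tube",(320.5,174),64),("canister top",(270,217),66),("red",(238.8,163.5),64),("brush",(320,204),5)): print(n,onz(T,*p,z).round())
go([205.9,-510,205.4],.384,[337,-337,160],0.)
E
```

```text
tube [[ 573. -165.]]
canister top [[463. -48.]]
red [[590.  30.]]
brush [[ 513. -175.]]
shift cm [ 18.64 -11.13   4.54] rz 0.384
[[0.56, -0.33, 0.14, 0, 0, np.float64(0.012)], [1.86, -1.11, 0.45, 0, 0, np.float64(0.038)], [4.1, -2.45, 1.0, 0, 0, np.float64(0.084)], [6.71, -4.01, 1.63, 0, 0, np.float64(0.138)], [9.32, -5.56, 2.27, 0, 0, np.float64(0.192)], [11.93, -7.12, 2.91, 0, 0, np.float64(0.246)], [14.54, -8.68, 3.54, 0, 0, np.float64(0.3)], [16.77, -10.02, 4.09, 0, 0, np.float64(0.346)], [18.08, -10.79, 4.4, 0, 0, np.float64(0.372)], [18.64, -11.13, 4.54, 0, 0, np.float64(0.384)]]
```

Call:
servo_tool:
  series:
    - [0.6, -0.3, 0.1, 0, 0, 0.012]
    - [1.9, -1.1, 0.4, 0, 0, 0.038]
    - [4.1, -2.4, 1.0, 0, 0, 0.084]
    - [6.7, -4.0, 1.6, 0, 0, 0.138]
    - [9.3, -5.6, 2.3, 0, 0, 0.192]
    - [11.9, -7.1, 2.9, 0, 0, 0.246]
    - [14.5, -8.7, 3.5, 0, 0, 0.3]
    - [16.8, -10.0, 4.1, 0, 0, 0.346]
    - [18.1, -10.8, 4.4, 0, 0, 0.372]
    - [18.6, -11.1, 4.5, 0, 0, 0.384]
  gripper: 6.0
  grip_force: 35

```text
clock: 1.43
eef_pos: [337.9, -335.4, 160.0]
eef_rot: [-3.141, 0.0, -0.0]
wrist_force: [-0.6, 0.7, -0.3]
finger_gap: 60.0
```

Call:
servo_tool:
  series:
    - [0.4, -0.5, 0.15, 0, 0, 0]
    - [1.3, -1.7, 0.5, 0, 0, 0]
    - [2.9, -3.8, 1.1, 0, 0, 0]
    - [4.7, -6.2, 1.8, 0, 0, 0]
    - [6.5, -8.55, 2.5, 0, 0, 0]
    - [8.3, -10.9, 3.2, 0, 0, 0]
    - [10.1, -13.3, 3.9, 0, 0, 0]
    - [11.7, -15.4, 4.5, 0, 0, 0]
    - [12.6, -16.6, 4.85, 0, 0, 0]
    - [13.0, -17.1, 5.0, 0, 0, 0]

```text
clock: 2.27
eef_pos: [467.6, -165.4, 110.0]
eef_rot: [-3.141, 0.0, 0.001]
wrist_force: [-0.4, 0.5, -0.6]
finger_gap: 60.1
```

```bash
python3 - <<'E'
from h import *
print(read_state()["eef_pos"].round(1))
S=camera("side");p=S["pixels"][60:230,160:360,::-1]
cv2.imwrite("pics/s1.png",cv2.resize(p,None,fx=4,fy=3.5,interpolation=cv2.INTER_CUBIC))
E
```

```text
[ 467.6 -165.4  110. ]
```

View pics/s1.png

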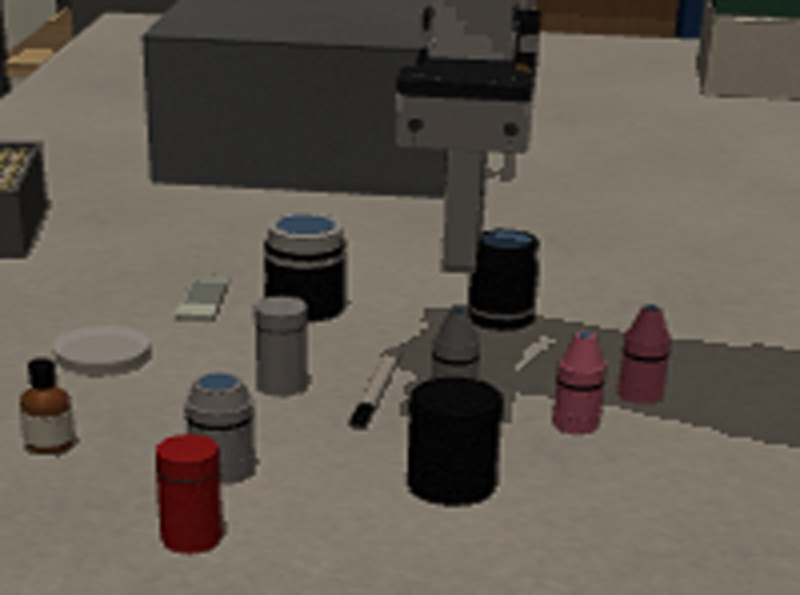

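The side view shows the open fingers at crop (462,200), directly over the slim objective's nose at (458,310), with the canister well clear. I descend.

Call:
servo_tool:
  series:
    - [0, -0.1, 0.3, 0, 0, 0]
    - [0, -0.1, 1.0, 0, 0, 0]
    - [0, -0.1, 2.1, 0, 0, 0]
    - [0, -0.1, 3.5, 0, 0, 0]
    - [0, -0.1, 4.8, 0, 0, 0]
    - [0, -0.1, 6.1, 0, 0, 0]
    - [0, -0.1, 7.5, 0, 0, 0]
    - [0, -0.1, 8.6, 0, 0, 0]
    - [0, -0.1, 9.3, 0, 0, 0]
    - [0, -0.1, 9.6, 0, 0, 0]

```text
clock: 3.15
eef_pos: [466.2, -165.6, 13.2]
eef_rot: [-3.141, 0.001, -0.001]
wrist_force: [0.0, -0.8, 0.2]
finger_gap: 60.1
```

Call:
servo_tool:
  series:
    - [0, 0, 0, 0, 0, 0]
    - [0, 0, 0, 0, 0, 0]
    - [0, 0, 0, 0, 0, 0]
    - [0, 0, 0, 0, 0, 0]
    - [0, 0, 0, 0, 0, 0]
    - [0, 0, 0, 0, 0, 0]
    - [0, 0, 0, 0, 0, 0]
    - [0, 0, 0, 0, 0, 0]
    - [0, 0, 0, 0, 0, 0]
    - [0, 0, 0, 0, 0, 0]
  gripper: 1.5

```text
clock: 3.98
eef_pos: [467.1, -165.5, 14.8]
eef_rot: [3.141, -0.001, -0.0]
wrist_force: [-0.8, 1.0, 5.4]
finger_gap: 27.7
```

The gap stopped at 27.7 mm, which matches the slim barrel (28). I lift.

Call:
servo_tool:
  series:
    - [0, 0, -0.3, 0, 0, 0]
    - [0, 0, -1.0, 0, 0, 0]
    - [0, 0, -2.1, 0, 0, 0]
    - [0, 0, -3.5, 0, 0, 0]
    - [0, 0, -4.8, 0, 0, 0]
    - [0, 0, -6.1, 0, 0, 0]
    - [0, 0, -7.5, 0, 0, 0]
    - [0, 0, -8.6, 0, 0, 0]
    - [0, 0, -9.3, 0, 0, 0]
    - [0, 0, -9.6, 0, 0, 0]

```text
clock: 4.82
eef_pos: [467.2, -165.6, 111.8]
eef_rot: [3.141, -0.001, -0.0]
wrist_force: [-1.3, 0.1, -1.6]
finger_gap: 27.6
```

Call:
servo_tool:
  series:
    - [0.1, -0.5, 0, 0, 0, 0]
    - [0.3, -1.8, 0, 0, 0, 0]
    - [0.6, -4.0, 0, 0, 0, 0]
    - [1.0, -6.5, 0, 0, 0, 0]
    - [1.4, -9.0, 0, 0, 0, 0]
    - [1.8, -11.5, 0, 0, 0, 0]
    - [2.2, -14.0, 0, 0, 0, 0]
    - [2.6, -16.2, 0, 0, 0, 0]
    - [2.8, -17.5, 0, 0, 0, 0]
    - [2.9, -18.0, 0, 0, 0, 0]

```text
clock: 5.65
eef_pos: [495.6, 16.5, 109.7]
eef_rot: [-3.141, 0.001, 0.002]
wrist_force: [0.4, 0.4, -1.0]
finger_gap: 27.2
```

Call:
servo_tool:
  series:
    - [0.1, -0.5, 0, 0, 0, 0]
    - [0.3, -1.8, 0, 0, 0, 0]
    - [0.6, -4.0, 0, 0, 0, 0]
    - [1.0, -6.5, 0, 0, 0, 0]
    - [1.4, -9.0, 0, 0, 0, 0]
    - [1.8, -11.5, 0, 0, 0, 0]
    - [2.2, -14.0, 0, 0, 0, 0]
    - [2.6, -16.2, 0, 0, 0, 0]
    - [2.8, -17.5, 0, 0, 0, 0]
    - [2.9, -18.0, 0, 0, 0, 0]

```text
clock: 6.48
eef_pos: [525.0, 195.5, 110.0]
eef_rot: [3.142, 0.001, 0.001]
wrist_force: [-0.2, 0.3, -1.0]
finger_gap: 27.5
```

```bash
python3 - <<'E'
from h import *
print(read_state()["eef_pos"].round(1),read_state()["joints"].round(2))
S=camera("side");p=S["pixels"][100:340,100:320,::-1]
T=camera("top");q=T["pixels"][100:340,100:320,::-1]
cv2.imwrite("pics/s2.png",cv2.resize(np.hstack([p,q]),None,fx=1.8,fy=1.8,interpolation=cv2.INTER_CUBIC))
E
```

```text
[525.  195.5 110. ] [0.29 0.42 1.59 0.   1.13 1.86]
```

View pics/s2.png

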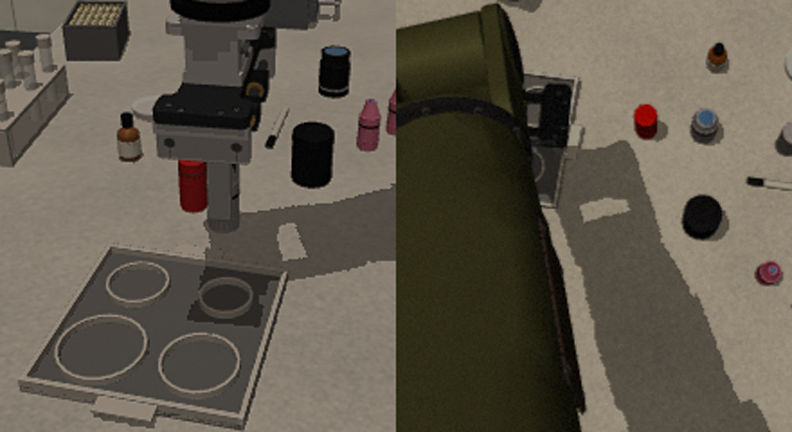

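The slim is over its well, at side crop (225,295). The foot is about 95 mm up, so I lower 90 mm with a soft end.

Call:
servo_tool:
  series:
    - [0, 0, 0.5, 0, 0, 0]
    - [0, 0, 1.6, 0, 0, 0]
    - [0, 0, 3.0, 0, 0, 0]
    - [0, 0, 4.5, 0, 0, 0]
    - [0, 0, 6.0, 0, 0, 0]
    - [0, 0, 7.2, 0, 0, 0]
    - [0, 0, 8.0, 0, 0, 0]
    - [0, 0, 8.5, 0, 0, 0]
    - [0, 0, 8.8, 0, 0, 0]
    - [0, 0, 8.9, 0, 0, 0]

```text
clock: 7.42
eef_pos: [525.0, 194.4, 21.3]
eef_rot: [3.142, 0.0, -0.0]
wrist_force: [-0.0, -0.3, -0.3]
finger_gap: 27.5
```

Call:
servo_tool:
  series:
    - [0, 0, 0.05, 0, 0, 0]
    - [0, 0, 0.1, 0, 0, 0]
    - [0, 0, 0.1, 0, 0, 0]
    - [0, 0, 0.1, 0, 0, 0]
    - [0, 0, 0.1, 0, 0, 0]
    - [0, 0, 0.1, 0, 0, 0]
    - [0, 0, 0.1, 0, 0, 0]
    - [0, 0, 0.1, 0, 0, 0]
    - [0, 0, 0.1, 0, 0, 0]
    - [0, 0, 0.1, 0, 0, 0]

```text
clock: 8.25
eef_pos: [525.2, 194.6, 20.8]
eef_rot: [-3.141, -0.001, -0.0]
wrist_force: [-0.8, -0.1, 4.9]
finger_gap: 27.5
```

Contact: +5 N. I release by opening to 50 mm, then rise.

Call:
servo_tool:
  series:
    - [0, 0, 0, 0, 0, 0]
    - [0, 0, 0, 0, 0, 0]
    - [0, 0, 0, 0, 0, 0]
    - [0, 0, 0, 0, 0, 0]
    - [0, 0, 0, 0, 0, 0]
    - [0, 0, 0, 0, 0, 0]
    - [0, 0, 0, 0, 0, 0]
    - [0, 0, 0, 0, 0, 0]
    - [0, 0, 0, 0, 0, 0]
    - [0, 0, 0, 0, 0, 0]
  gripper: 5.4

```text
clock: 9.08
eef_pos: [524.9, 194.6, 20.5]
eef_rot: [-3.142, -0.0, -0.0]
wrist_force: [0.5, 0.4, -0.0]
finger_gap: 53.9
```

Call:
servo_tool:
  series:
    - [0, 0, -0.3, 0, 0, 0]
    - [0, 0, -1.0, 0, 0, 0]
    - [0, 0, -2.1, 0, 0, 0]
    - [0, 0, -3.5, 0, 0, 0]
    - [0, 0, -4.8, 0, 0, 0]
    - [0, 0, -6.1, 0, 0, 0]
    - [0, 0, -7.5, 0, 0, 0]
    - [0, 0, -8.6, 0, 0, 0]
    - [0, 0, -9.3, 0, 0, 0]
    - [0, 0, -9.6, 0, 0, 0]

```text
clock: 9.92
eef_pos: [525.4, 194.7, 118.0]
eef_rot: [-3.141, -0.002, -0.0]
wrist_force: [-0.2, 0.4, 0.5]
finger_gap: 53.8
```

```bash
python3 - <<'E'
from h import *
print(read_state()["eef_pos"].round(1))
S=camera("side");p=S["pixels"][160:340,100:320,::-1]
cv2.imwrite("pics/s3.png",cv2.resize(p,None,fx=3,fy=3,interpolation=cv2.INTER_CUBIC))
E
```

```text
[525.4 194.7 118. ]
```

View pics/s3.png

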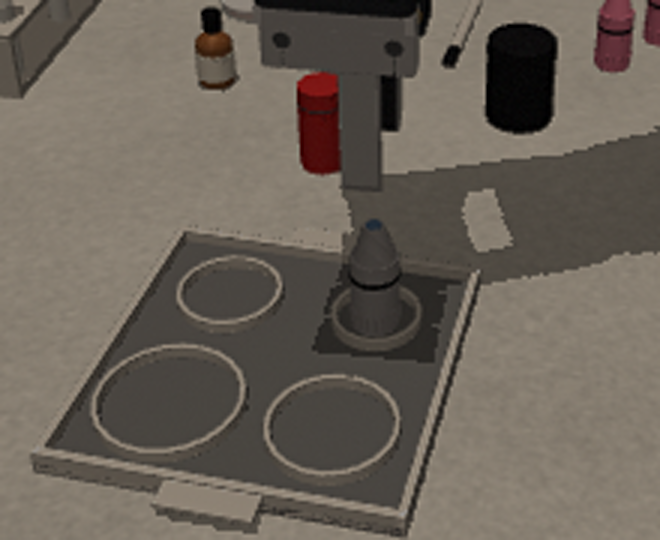

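The slim stands upright inside the narrowest ring (crop (375,320)). Next is the wide objective at (591,-48.5).

Call:
servo_tool:
  series:
    - [0.2, 0.7, 0, 0, 0, 0]
    - [0.7, 2.4, 0, 0, 0, 0]
    - [1.4, 5.3, 0, 0, 0, 0]
    - [2.4, 8.8, 0, 0, 0, 0]
    - [3.3, 12.2, 0, 0, 0, 0]
    - [4.2, 15.6, 0, 0, 0, 0]
    - [5.1, 19.0, 0, 0, 0, 0]
    - [5.9, 21.9, 0, 0, 0, 0]
    - [6.4, 23.6, 0, 0, 0, 0]
    - [6.6, 24.3, 0, 0, 0, 0]

```text
clock: 10.8
eef_pos: [590.8, -51.4, 115.4]
eef_rot: [3.142, 0.001, -0.003]
wrist_force: [-0.8, 0.8, -0.1]
finger_gap: 53.6
```

```bash
python3 - <<'E'
from h import *
print(read_state()["eef_pos"].round(1))
S=camera("side");p=S["pixels"][60:260,120:340,::-1]
cv2.imwrite("pics/s4.png",cv2.resize(p,None,fx=3,fy=3,interpolation=cv2.INTER_CUBIC))
E
```

```text
[590.8 -51.4 115.4]
```

View pics/s4.png

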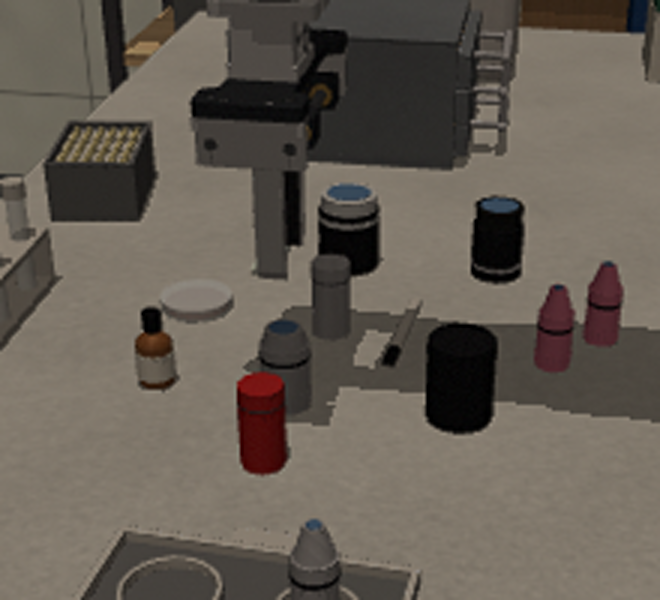

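Call:
servo_tool:
  series:
    - [0, 0, 0.3, 0, 0, 0]
    - [0, 0, 1.0, 0, 0, 0]
    - [0, 0, 2.2, 0, 0, 0]
    - [0, 0, 3.7, 0, 0, 0]
    - [0, 0, 5.1, 0, 0, 0]
    - [0, 0, 6.5, 0, 0, 0]
    - [0, 0, 8.0, 0, 0, 0]
    - [0, 0, 9.2, 0, 0, 0]
    - [0, 0, 9.9, 0, 0, 0]
    - [0, 0, 10.2, 0, 0, 0]

```text
clock: 11.68
eef_pos: [590.2, -47.8, 12.9]
eef_rot: [-3.141, 0.002, 0.0]
wrist_force: [-0.8, 0.0, -0.1]
finger_gap: 53.9
```

Call:
servo_tool:
  series:
    - [0, 0, 0, 0, 0, 0]
    - [0, 0, 0, 0, 0, 0]
    - [0, 0, 0, 0, 0, 0]
    - [0, 0, 0, 0, 0, 0]
    - [0, 0, 0, 0, 0, 0]
    - [0, 0, 0, 0, 0, 0]
    - [0, 0, 0, 0, 0, 0]
    - [0, 0, 0, 0, 0, 0]
    - [0, 0, 0, 0, 0, 0]
    - [0, 0, 0, 0, 0, 0]
  gripper: 2.5

```text
clock: 12.52
eef_pos: [591.3, -48.5, 15.2]
eef_rot: [3.142, -0.001, -0.0]
wrist_force: [-0.8, -0.0, 5.6]
finger_gap: 36.0
```

The gap is 36.0 mm, so the wide barrel (37) is held. I lift and carry it to well 55 at (613,187).

Call:
servo_tool:
  series:
    - [0, 0, -0.3, 0, 0, 0]
    - [0, 0, -1.0, 0, 0, 0]
    - [0, 0, -2.1, 0, 0, 0]
    - [0, 0, -3.5, 0, 0, 0]
    - [0, 0, -4.8, 0, 0, 0]
    - [0, 0, -6.1, 0, 0, 0]
    - [0, 0, -7.5, 0, 0, 0]
    - [0, 0, -8.6, 0, 0, 0]
    - [0, 0, -9.3, 0, 0, 0]
    - [0, 0, -9.6, 0, 0, 0]

```text
clock: 13.35
eef_pos: [591.3, -48.5, 111.9]
eef_rot: [3.141, -0.002, -0.0]
wrist_force: [0.1, 0.2, -1.7]
finger_gap: 36.6
```

Call:
servo_tool:
  series:
    - [0.1, -0.7, 0, 0, 0, 0]
    - [0.2, -2.4, 0, 0, 0, 0]
    - [0.5, -5.2, 0, 0, 0, 0]
    - [0.8, -8.5, 0, 0, 0, 0]
    - [1.1, -11.8, 0, 0, 0, 0]
    - [1.4, -15.1, 0, 0, 0, 0]
    - [1.7, -18.4, 0, 0, 0, 0]
    - [2.0, -21.2, 0, 0, 0, 0]
    - [2.1, -22.9, 0, 0, 0, 0]
    - [2.2, -23.6, 0, 0, 0, 0]

```text
clock: 14.18
eef_pos: [612.2, 190.4, 109.3]
eef_rot: [3.142, 0.002, 0.002]
wrist_force: [0.5, 0.3, -1.6]
finger_gap: 37.0
```

```bash
python3 - <<'E'
from h import *
print(read_state()["eef_pos"].round(1))
S=camera("side");p=S["pixels"][120:340,100:320,::-1]
cv2.imwrite("pics/s5.png",cv2.resize(p,None,fx=2.7,fy=2.7,interpolation=cv2.INTER_CUBIC))
E
```

```text
[612.2 190.4 109.3]
```

View pics/s5.png

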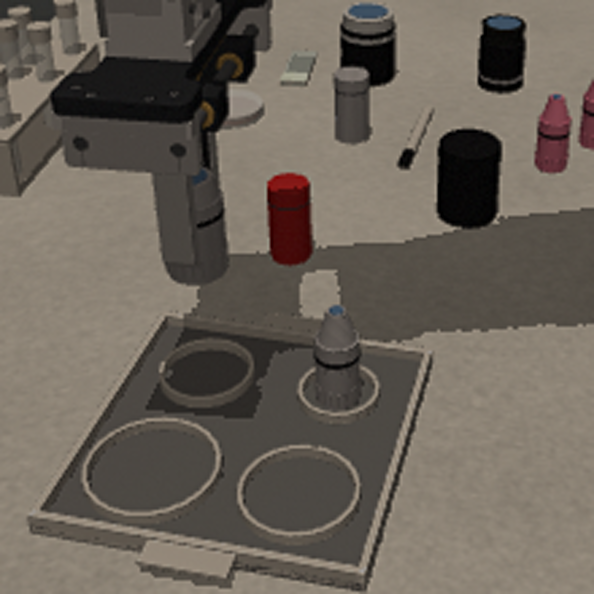

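The wide objective is held upright above the ring at crop (207,373). I lower it.

Call:
servo_tool:
  series:
    - [0, 0, 0.5, 0, 0, 0]
    - [0, 0, 1.6, 0, 0, 0]
    - [0, 0, 3.0, 0, 0, 0]
    - [0, 0, 4.5, 0, 0, 0]
    - [0, 0, 6.0, 0, 0, 0]
    - [0, 0, 7.2, 0, 0, 0]
    - [0, 0, 8.0, 0, 0, 0]
    - [0, 0, 8.5, 0, 0, 0]
    - [0, 0, 8.8, 0, 0, 0]
    - [0, 0, 8.9, 0, 0, 0]

```text
clock: 15.07
eef_pos: [613.0, 187.3, 21.3]
eef_rot: [3.142, 0.0, -0.0]
wrist_force: [-0.0, -0.6, -1.5]
finger_gap: 36.8
```

Call:
servo_tool:
  series:
    - [0, 0, 0.05, 0, 0, 0]
    - [0, 0, 0.1, 0, 0, 0]
    - [0, 0, 0.1, 0, 0, 0]
    - [0, 0, 0.1, 0, 0, 0]
    - [0, 0, 0.1, 0, 0, 0]
    - [0, 0, 0.1, 0, 0, 0]
    - [0, 0, 0.1, 0, 0, 0]
    - [0, 0, 0.1, 0, 0, 0]
    - [0, 0, 0.1, 0, 0, 0]
    - [0, 0, 0.1, 0, 0, 0]

```text
clock: 15.9
eef_pos: [613.3, 187.6, 21.2]
eef_rot: [-3.141, -0.001, -0.0]
wrist_force: [-1.3, -0.2, 6.1]
finger_gap: 36.9
```

Call:
servo_tool:
  series:
    - [0, 0, 0, 0, 0, 0]
    - [0, 0, 0, 0, 0, 0]
    - [0, 0, 0, 0, 0, 0]
    - [0, 0, 0, 0, 0, 0]
    - [0, 0, 0, 0, 0, 0]
    - [0, 0, 0, 0, 0, 0]
    - [0, 0, 0, 0, 0, 0]
    - [0, 0, 0, 0, 0, 0]
    - [0, 0, 0, 0, 0, 0]
    - [0, 0, 0, 0, 0, 0]
  gripper: 6.6

```text
clock: 16.73
eef_pos: [613.0, 187.5, 20.4]
eef_rot: [3.142, -0.0, -0.0]
wrist_force: [-0.5, -0.1, 0.6]
finger_gap: 66.2
```

Call:
servo_tool:
  series:
    - [0, 0, -0.3, 0, 0, 0]
    - [0, 0, -1.0, 0, 0, 0]
    - [0, 0, -2.1, 0, 0, 0]
    - [0, 0, -3.5, 0, 0, 0]
    - [0, 0, -4.8, 0, 0, 0]
    - [0, 0, -6.1, 0, 0, 0]
    - [0, 0, -7.5, 0, 0, 0]
    - [0, 0, -8.6, 0, 0, 0]
    - [0, 0, -9.3, 0, 0, 0]
    - [0, 0, -9.6, 0, 0, 0]

```text
clock: 17.57
eef_pos: [613.4, 187.7, 118.2]
eef_rot: [-3.141, -0.002, -0.0]
wrist_force: [0.9, -0.4, -0.0]
finger_gap: 66.0
```

```bash
python3 - <<'E'
from h import *
print(read_state()["eef_pos"].round(1))
S=camera("side");p=S["pixels"][160:340,100:320,::-1]
cv2.imwrite("pics/s6.png",cv2.resize(p,None,fx=3,fy=3,interpolation=cv2.INTER_CUBIC))
E
```

```text
[613.4 187.7 118.2]
```

View pics/s6.png

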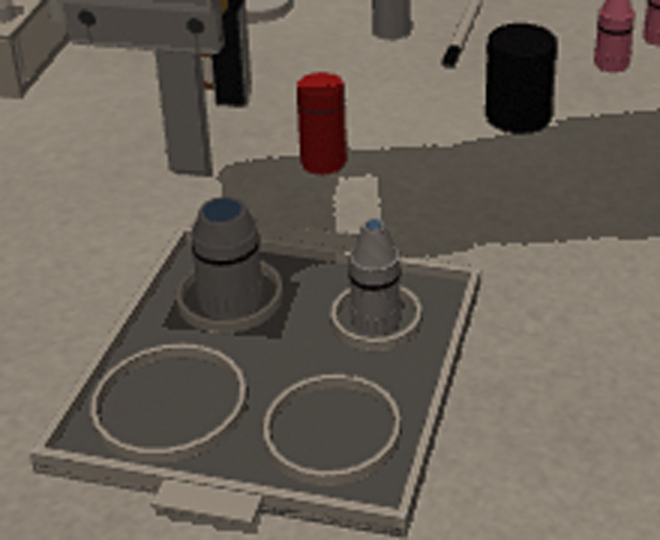

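The wide objective stands inside the 55 ring. Next is the eyepiece at (445,-302), reached in two hops.

Call:
servo_tool:
  series:
    - [-0.3, 0.7, 0, 0, 0, 0]
    - [-0.8, 2.4, 0, 0, 0, 0]
    - [-1.8, 5.4, 0, 0, 0, 0]
    - [-3.0, 8.8, 0, 0, 0, 0]
    - [-4.2, 12.2, 0, 0, 0, 0]
    - [-5.4, 15.7, 0, 0, 0, 0]
    - [-6.6, 19.1, 0, 0, 0, 0]
    - [-7.6, 22.1, 0, 0, 0, 0]
    - [-8.1, 23.8, 0, 0, 0, 0]
    - [-8.4, 24.5, 0, 0, 0, 0]

```text
clock: 18.45
eef_pos: [527.6, -59.8, 115.8]
eef_rot: [-3.142, 0.001, -0.003]
wrist_force: [0.4, 0.8, -0.1]
finger_gap: 66.1
```

Call:
servo_tool:
  series:
    - [-0.3, 0.7, 0, 0, 0, 0]
    - [-0.8, 2.4, 0, 0, 0, 0]
    - [-1.8, 5.4, 0, 0, 0, 0]
    - [-3.0, 8.8, 0, 0, 0, 0]
    - [-4.2, 12.2, 0, 0, 0, 0]
    - [-5.4, 15.7, 0, 0, 0, 0]
    - [-6.6, 19.1, 0, 0, 0, 0]
    - [-7.6, 22.1, 0, 0, 0, 0]
    - [-8.1, 23.8, 0, 0, 0, 0]
    - [-8.4, 24.5, 0, 0, 0, 0]

```text
clock: 19.28
eef_pos: [444.3, -303.8, 116.0]
eef_rot: [-3.141, 0.0, -0.001]
wrist_force: [-0.4, 0.1, 0.2]
finger_gap: 66.0
```

```bash
python3 - <<'E'
from h import *
print(read_state()["eef_pos"].round(1))
S=camera("side");p=S["pixels"][40:240,160:380,::-1]
T=camera("top")
cv2.imwrite("pics/s7.png",cv2.resize(p,None,fx=3,fy=3,interpolation=cv2.INTER_CUBIC))
cv2.imwrite("pics/t7.png",T["pixels"][:,:,::-1])
E
```

```text
[ 444.3 -303.8  116. ]
```

View pics/s7.png

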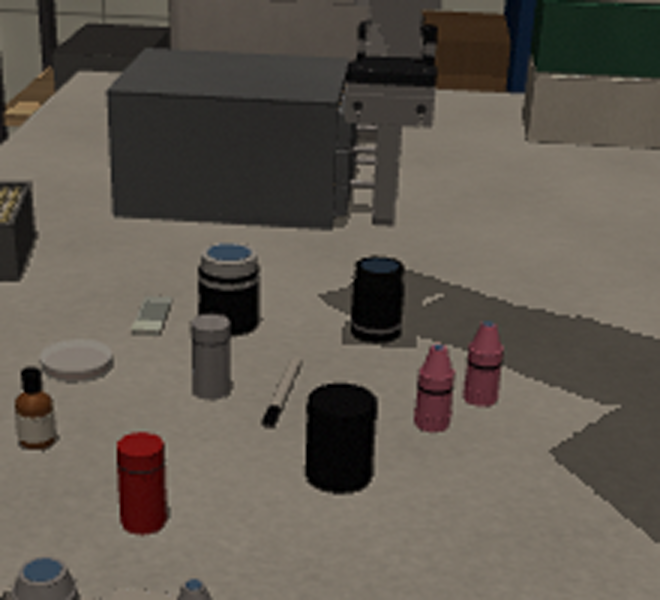

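View pics/t7.png

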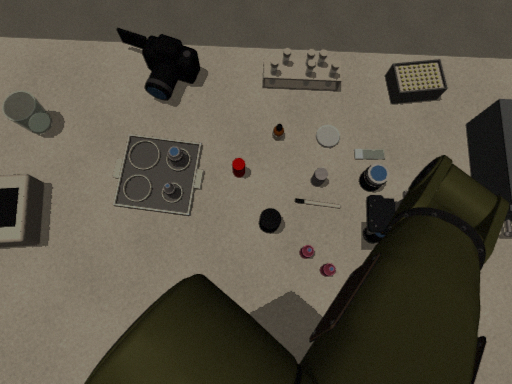

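The fingers are over the eyepiece (side crop (380,260)). The top view shows both placed chrome optics centred in their rings at (174,154) and (171,188). I descend and grip.

Call:
servo_tool:
  series:
    - [0, 0, 0.3, 0, 0, 0]
    - [0, 0, 1.0, 0, 0, 0]
    - [0, 0, 2.2, 0, 0, 0]
    - [0, 0, 3.7, 0, 0, 0]
    - [0, 0, 5.1, 0, 0, 0]
    - [0, 0, 6.5, 0, 0, 0]
    - [0, 0, 8.0, 0, 0, 0]
    - [0, 0, 9.2, 0, 0, 0]
    - [0, 0, 9.9, 0, 0, 0]
    - [0, 0, 10.2, 0, 0, 0]

```text
clock: 20.22
eef_pos: [444.7, -301.5, 13.2]
eef_rot: [-3.141, 0.001, 0.001]
wrist_force: [-0.5, 0.6, 0.2]
finger_gap: 66.1
```

Call:
servo_tool:
  series:
    - [0, 0, 0, 0, 0, 0]
    - [0, 0, 0, 0, 0, 0]
    - [0, 0, 0, 0, 0, 0]
    - [0, 0, 0, 0, 0, 0]
    - [0, 0, 0, 0, 0, 0]
    - [0, 0, 0, 0, 0, 0]
    - [0, 0, 0, 0, 0, 0]
    - [0, 0, 0, 0, 0, 0]
    - [0, 0, 0, 0, 0, 0]
    - [0, 0, 0, 0, 0, 0]
  gripper: 3.4

```text
clock: 21.05
eef_pos: [445.2, -302.7, 15.1]
eef_rot: [3.141, -0.001, -0.0]
wrist_force: [-0.6, 1.0, 6.2]
finger_gap: 45.8
```

Call:
servo_tool:
  series:
    - [0, 0, -0.3, 0, 0, 0]
    - [0, 0, -1.0, 0, 0, 0]
    - [0, 0, -2.1, 0, 0, 0]
    - [0, 0, -3.5, 0, 0, 0]
    - [0, 0, -4.8, 0, 0, 0]
    - [0, 0, -6.1, 0, 0, 0]
    - [0, 0, -7.5, 0, 0, 0]
    - [0, 0, -8.6, 0, 0, 0]
    - [0, 0, -9.3, 0, 0, 0]
    - [0, 0, -9.6, 0, 0, 0]

```text
clock: 21.88
eef_pos: [445.1, -302.6, 111.9]
eef_rot: [3.141, -0.001, -0.0]
wrist_force: [0.4, -0.5, -1.0]
finger_gap: 45.6
```

The gap is 45.6 mm, so the eyepiece is held. I carry it to well 64 at (533,282.5) in three hops.

Call:
servo_tool:
  series:
    - [0.1, -0.6, 0, 0, 0, 0]
    - [0.3, -2.0, 0, 0, 0, 0]
    - [0.6, -4.3, 0, 0, 0, 0]
    - [1.1, -7.0, 0, 0, 0, 0]
    - [1.5, -9.75, 0, 0, 0, 0]
    - [1.9, -12.5, 0, 0, 0, 0]
    - [2.3, -15.2, 0, 0, 0, 0]
    - [2.6, -17.5, 0, 0, 0, 0]
    - [2.8, -18.9, 0, 0, 0, 0]
    - [2.9, -19.5, 0, 0, 0, 0]

```text
clock: 22.72
eef_pos: [473.5, -104.7, 109.8]
eef_rot: [-3.141, 0.001, 0.002]
wrist_force: [0.2, -0.6, -1.3]
finger_gap: 45.4
```

Call:
servo_tool:
  series:
    - [0.1, -0.6, 0, 0, 0, 0]
    - [0.3, -2.0, 0, 0, 0, 0]
    - [0.6, -4.3, 0, 0, 0, 0]
    - [1.1, -7.0, 0, 0, 0, 0]
    - [1.5, -9.75, 0, 0, 0, 0]
    - [1.9, -12.5, 0, 0, 0, 0]
    - [2.3, -15.2, 0, 0, 0, 0]
    - [2.6, -17.5, 0, 0, 0, 0]
    - [2.8, -18.9, 0, 0, 0, 0]
    - [2.9, -19.5, 0, 0, 0, 0]

```text
clock: 23.55
eef_pos: [502.8, 89.0, 110.1]
eef_rot: [-3.142, 0.001, 0.001]
wrist_force: [-0.1, -1.2, -0.6]
finger_gap: 45.5
```

Call:
servo_tool:
  series:
    - [0.1, -0.6, 0, 0, 0, 0]
    - [0.3, -2.0, 0, 0, 0, 0]
    - [0.7, -4.3, 0, 0, 0, 0]
    - [1.1, -7.0, 0, 0, 0, 0]
    - [1.5, -9.75, 0, 0, 0, 0]
    - [1.9, -12.5, 0, 0, 0, 0]
    - [2.3, -15.2, 0, 0, 0, 0]
    - [2.7, -17.5, 0, 0, 0, 0]
    - [2.9, -18.9, 0, 0, 0, 0]
    - [3.0, -19.5, 0, 0, 0, 0]

```text
clock: 24.38
eef_pos: [533.1, 283.4, 110.0]
eef_rot: [3.141, 0.0, 0.0]
wrist_force: [-0.2, 0.4, -1.0]
finger_gap: 45.7
```

```bash
python3 - <<'E'
from h import *
print(read_state()["eef_pos"].round(1),read_state()["joints"].round(2))
S=camera("side");p=S["pixels"][120:340,100:320,::-1]
cv2.imwrite("pics/s8.png",cv2.resize(p,None,fx=2.7,fy=2.7,interpolation=cv2.INTER_CUBIC))
E
```

```text
[533.1 283.4 110. ] [0.43 0.51 1.46 0.   1.17 2.  ]
```

View pics/s8.png

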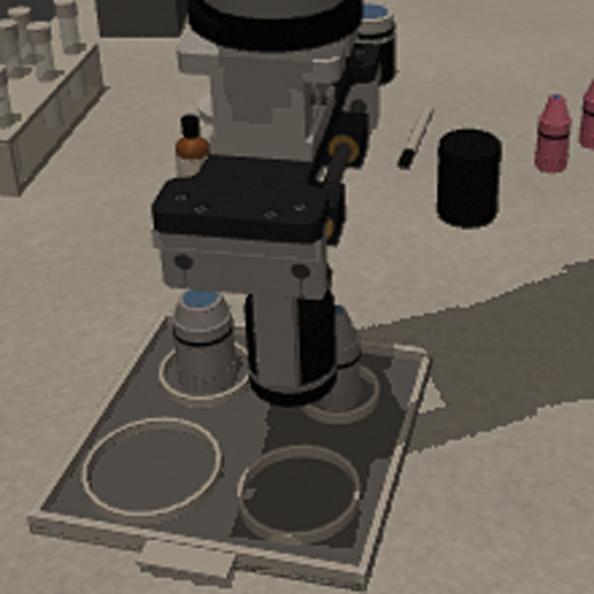

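The eyepiece is upright over its ring (crop (298,490)). I lower it.

Call:
servo_tool:
  series:
    - [0, 0, 0.5, 0, 0, 0]
    - [0, 0, 1.6, 0, 0, 0]
    - [0, 0, 3.0, 0, 0, 0]
    - [0, 0, 4.5, 0, 0, 0]
    - [0, 0, 6.0, 0, 0, 0]
    - [0, 0, 7.2, 0, 0, 0]
    - [0, 0, 8.0, 0, 0, 0]
    - [0, 0, 8.5, 0, 0, 0]
    - [0, 0, 8.8, 0, 0, 0]
    - [0, 0, 8.9, 0, 0, 0]

```text
clock: 25.27
eef_pos: [533.0, 282.4, 21.3]
eef_rot: [-3.142, -0.0, -0.0]
wrist_force: [-0.3, -0.6, -0.9]
finger_gap: 45.3
```

Call:
servo_tool:
  series:
    - [0, 0, 0.05, 0, 0, 0]
    - [0, 0, 0.1, 0, 0, 0]
    - [0, 0, 0.1, 0, 0, 0]
    - [0, 0, 0.1, 0, 0, 0]
    - [0, 0, 0.1, 0, 0, 0]
    - [0, 0, 0.1, 0, 0, 0]
    - [0, 0, 0.1, 0, 0, 0]
    - [0, 0, 0.1, 0, 0, 0]
    - [0, 0, 0.1, 0, 0, 0]
    - [0, 0, 0.1, 0, 0, 0]

```text
clock: 26.1
eef_pos: [533.3, 282.7, 21.1]
eef_rot: [-3.141, -0.001, -0.0]
wrist_force: [-1.5, -1.0, 6.3]
finger_gap: 45.8
```

Call:
servo_tool:
  series:
    - [0, 0, 0, 0, 0, 0]
    - [0, 0, 0, 0, 0, 0]
    - [0, 0, 0, 0, 0, 0]
    - [0, 0, 0, 0, 0, 0]
    - [0, 0, 0, 0, 0, 0]
    - [0, 0, 0, 0, 0, 0]
    - [0, 0, 0, 0, 0, 0]
    - [0, 0, 0, 0, 0, 0]
    - [0, 0, 0, 0, 0, 0]
    - [0, 0, 0, 0, 0, 0]
  gripper: 7.0

```text
clock: 26.93
eef_pos: [533.0, 282.6, 20.4]
eef_rot: [-3.142, 0.0, -0.0]
wrist_force: [-0.4, 0.3, 0.7]
finger_gap: 70.2
```

Call:
servo_tool:
  series:
    - [0, 0, -0.3, 0, 0, 0]
    - [0, 0, -1.0, 0, 0, 0]
    - [0, 0, -2.1, 0, 0, 0]
    - [0, 0, -3.5, 0, 0, 0]
    - [0, 0, -4.8, 0, 0, 0]
    - [0, 0, -6.1, 0, 0, 0]
    - [0, 0, -7.5, 0, 0, 0]
    - [0, 0, -8.6, 0, 0, 0]
    - [0, 0, -9.3, 0, 0, 0]
    - [0, 0, -9.6, 0, 0, 0]

```text
clock: 27.77
eef_pos: [533.3, 282.7, 118.0]
eef_rot: [-3.141, -0.002, -0.0]
wrist_force: [-0.5, -0.3, 0.4]
finger_gap: 69.9
```

```bash
python3 - <<'E'
from h import *
print(read_state()["eef_pos"].round(1))
S=camera("side");p=S["pixels"][160:340,100:320,::-1]
cv2.imwrite("pics/s9.png",cv2.resize(p,None,fx=3,fy=3,interpolation=cv2.INTER_CUBIC))
E
```

```text
[533.3 282.7 118. ]
```

View pics/s9.png

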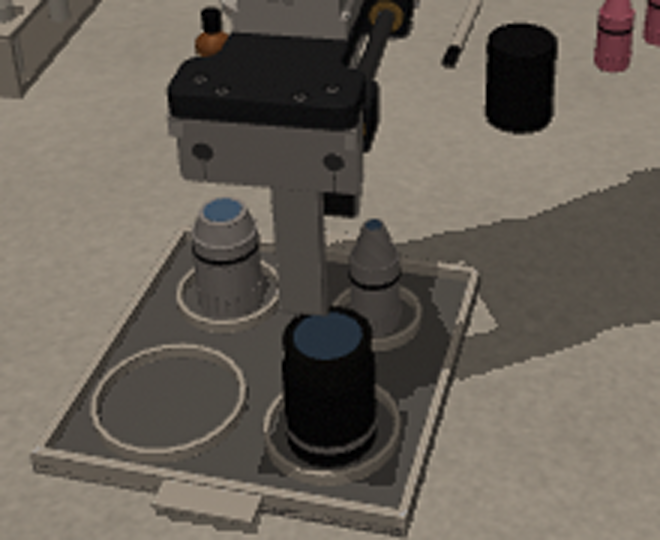

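The eyepiece stands inside the 64 ring. Last is the camera adapter at (580.5,-301), in three hops with the jaws opened to 80 mm on the way.

Call:
servo_tool:
  series:
    - [0.05, 0.6, 0, 0, 0, 0]
    - [0.2, 2.0, 0, 0, 0, 0]
    - [0.4, 4.3, 0, 0, 0, 0]
    - [0.6, 7.0, 0, 0, 0, 0]
    - [0.8, 9.75, 0, 0, 0, 0]
    - [1.0, 12.5, 0, 0, 0, 0]
    - [1.2, 15.2, 0, 0, 0, 0]
    - [1.4, 17.5, 0, 0, 0, 0]
    - [1.55, 18.9, 0, 0, 0, 0]
    - [1.6, 19.4, 0, 0, 0, 0]

```text
clock: 28.65
eef_pos: [548.6, 85.6, 115.8]
eef_rot: [3.141, 0.001, -0.003]
wrist_force: [1.0, -0.1, -0.1]
finger_gap: 69.8
```

Call:
servo_tool:
  series:
    - [0.05, 0.6, 0, 0, 0, 0]
    - [0.2, 2.0, 0, 0, 0, 0]
    - [0.4, 4.3, 0, 0, 0, 0]
    - [0.6, 7.0, 0, 0, 0, 0]
    - [0.8, 9.75, 0, 0, 0, 0]
    - [1.0, 12.5, 0, 0, 0, 0]
    - [1.2, 15.2, 0, 0, 0, 0]
    - [1.4, 17.5, 0, 0, 0, 0]
    - [1.55, 18.9, 0, 0, 0, 0]
    - [1.6, 19.5, 0, 0, 0, 0]
  gripper: 8.0

```text
clock: 29.48
eef_pos: [564.8, -107.7, 116.1]
eef_rot: [-3.142, 0.0, -0.001]
wrist_force: [0.2, -0.1, 0.3]
finger_gap: 79.9
```

Call:
servo_tool:
  series:
    - [0.05, 0.6, 0, 0, 0, 0]
    - [0.2, 2.0, 0, 0, 0, 0]
    - [0.4, 4.3, 0, 0, 0, 0]
    - [0.6, 7.0, 0, 0, 0, 0]
    - [0.8, 9.75, 0, 0, 0, 0]
    - [1.0, 12.5, 0, 0, 0, 0]
    - [1.2, 15.2, 0, 0, 0, 0]
    - [1.4, 17.5, 0, 0, 0, 0]
    - [1.55, 18.9, 0, 0, 0, 0]
    - [1.6, 19.5, 0, 0, 0, 0]

```text
clock: 30.32
eef_pos: [580.8, -303.1, 116.1]
eef_rot: [3.142, 0.0, -0.001]
wrist_force: [-0.4, 0.2, -0.7]
finger_gap: 79.9
```

```bash
python3 - <<'E'
from h import *
print(read_state()["eef_pos"].round(1))
S=grab("side",2);p=S["im"].astype(np.uint8)[40:240,160:380,::-1]
cv2.imwrite("pics/s10.png",cv2.resize(p,None,fx=3,fy=3,interpolation=cv2.INTER_CUBIC))
for s,ce,m in blobs(blue(S),4):
   if 180<ce[0]<300 and ce[1]<140: print(ce,onz(S,*ce,70))
T=grab("top",2);cv2.imwrite("pics/t10.png",T["im"].astype(np.uint8)[:,:,::-1])
for s,ce,m in blobs(blue(T),4):
   if 110<ce[0]<210 and 120<ce[1]<230: print(ce.round(1),s[4],[onz(T,*ce,z).round(1).tolist() for z in (70,72,74)])
E
```

```text
[ 580.8 -303.1  116.1]
[173.6 151. ] 53 [[[612.1, 187.8]], [[611.4, 187.4]], [[610.7, 186.9]]]
[129.8 180.8] 157 [[[533.4, 283.5]], [[532.9, 282.9]], [[532.3, 282.3]]]
[167.1 185.1] 8 [[[527.1, 195.1]], [[526.6, 194.7]], [[526.0, 194.3]]]
```

View pics/s10.png

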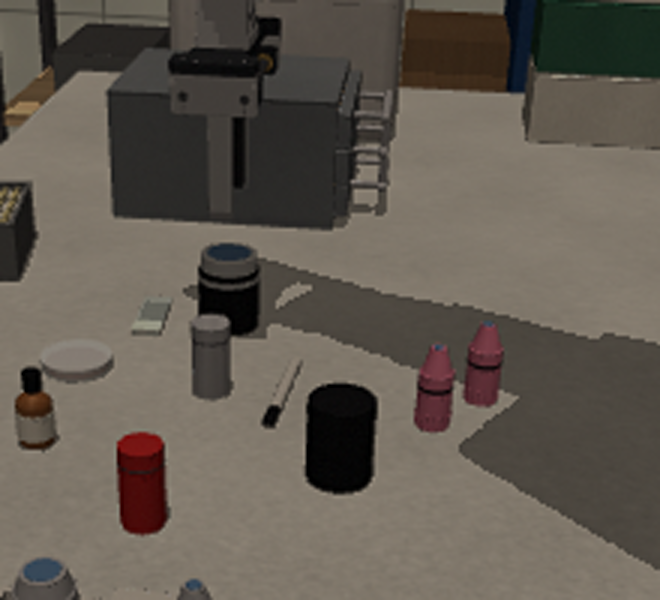

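The three placed optics measure within 2 mm of their wells. The fingers are centred over the adapter (crop (230,255)). I descend, grip and lift.

Call:
servo_tool:
  series:
    - [0, 0, 0.3, 0, 0, 0]
    - [0, 0, 1.0, 0, 0, 0]
    - [0, 0, 2.2, 0, 0, 0]
    - [0, 0, 3.7, 0, 0, 0]
    - [0, 0, 5.1, 0, 0, 0]
    - [0, 0, 6.5, 0, 0, 0]
    - [0, 0, 8.0, 0, 0, 0]
    - [0, 0, 9.2, 0, 0, 0]
    - [0, 0, 9.9, 0, 0, 0]
    - [0, 0, 10.2, 0, 0, 0]

```text
clock: 31.35
eef_pos: [580.3, -301.1, 12.8]
eef_rot: [-3.141, 0.002, -0.0]
wrist_force: [0.4, 0.7, -0.3]
finger_gap: 80.0
```

Call:
servo_tool:
  series:
    - [0, 0, 0, 0, 0, 0]
    - [0, 0, 0, 0, 0, 0]
    - [0, 0, 0, 0, 0, 0]
    - [0, 0, 0, 0, 0, 0]
    - [0, 0, 0, 0, 0, 0]
    - [0, 0, 0, 0, 0, 0]
    - [0, 0, 0, 0, 0, 0]
    - [0, 0, 0, 0, 0, 0]
    - [0, 0, 0, 0, 0, 0]
    - [0, 0, 0, 0, 0, 0]
  gripper: 4.2

```text
clock: 32.18
eef_pos: [581.2, -301.6, 15.2]
eef_rot: [3.141, -0.001, -0.0]
wrist_force: [-1.3, 1.5, 5.6]
finger_gap: 54.3
```

Call:
servo_tool:
  series:
    - [0, 0, -0.3, 0, 0, 0]
    - [0, 0, -1.0, 0, 0, 0]
    - [0, 0, -2.1, 0, 0, 0]
    - [0, 0, -3.5, 0, 0, 0]
    - [0, 0, -4.8, 0, 0, 0]
    - [0, 0, -6.1, 0, 0, 0]
    - [0, 0, -7.5, 0, 0, 0]
    - [0, 0, -8.6, 0, 0, 0]
    - [0, 0, -9.3, 0, 0, 0]
    - [0, 0, -9.6, 0, 0, 0]

```text
clock: 33.02
eef_pos: [581.2, -301.7, 112.2]
eef_rot: [3.141, -0.002, -0.0]
wrist_force: [0.1, -0.3, -3.0]
finger_gap: 54.8
```

Call:
servo_tool:
  series:
    - [0.05, -0.6, 0, 0, 0, 0]
    - [0.1, -1.9, 0, 0, 0, 0]
    - [0.3, -4.2, 0, 0, 0, 0]
    - [0.5, -6.9, 0, 0, 0, 0]
    - [0.65, -9.6, 0, 0, 0, 0]
    - [0.8, -12.3, 0, 0, 0, 0]
    - [1.0, -15.0, 0, 0, 0, 0]
    - [1.2, -17.3, 0, 0, 0, 0]
    - [1.25, -18.6, 0, 0, 0, 0]
    - [1.3, -19.2, 0, 0, 0, 0]

```text
clock: 33.85
eef_pos: [593.6, -107.1, 109.9]
eef_rot: [-3.141, 0.001, 0.002]
wrist_force: [-1.1, -1.1, -2.4]
finger_gap: 54.1
```

Call:
servo_tool:
  series:
    - [0.05, -0.6, 0, 0, 0, 0]
    - [0.1, -1.9, 0, 0, 0, 0]
    - [0.3, -4.2, 0, 0, 0, 0]
    - [0.5, -6.9, 0, 0, 0, 0]
    - [0.65, -9.6, 0, 0, 0, 0]
    - [0.8, -12.3, 0, 0, 0, 0]
    - [1.0, -15.0, 0, 0, 0, 0]
    - [1.2, -17.3, 0, 0, 0, 0]
    - [1.25, -18.6, 0, 0, 0, 0]
    - [1.3, -19.2, 0, 0, 0, 0]

```text
clock: 34.68
eef_pos: [606.8, 83.9, 110.3]
eef_rot: [-3.141, 0.0, 0.001]
wrist_force: [-1.1, -1.1, -2.6]
finger_gap: 54.4
```

Call:
servo_tool:
  series:
    - [0.05, -0.6, 0, 0, 0, 0]
    - [0.1, -1.9, 0, 0, 0, 0]
    - [0.3, -4.2, 0, 0, 0, 0]
    - [0.5, -6.9, 0, 0, 0, 0]
    - [0.7, -9.6, 0, 0, 0, 0]
    - [0.9, -12.3, 0, 0, 0, 0]
    - [1.1, -15.0, 0, 0, 0, 0]
    - [1.3, -17.3, 0, 0, 0, 0]
    - [1.35, -18.6, 0, 0, 0, 0]
    - [1.4, -19.2, 0, 0, 0, 0]

```text
clock: 35.52
eef_pos: [620.8, 275.9, 110.1]
eef_rot: [3.142, 0.0, 0.001]
wrist_force: [-0.5, -0.2, -3.4]
finger_gap: 54.5
```

```bash
python3 - <<'E'
from h import *
print(read_state()["eef_pos"].round(1),read_state()["joints"].round(2))
S=camera("side");p=S["pixels"][120:340,100:320,::-1]
cv2.imwrite("pics/s11.png",cv2.resize(p,None,fx=2.7,fy=2.7,interpolation=cv2.INTER_CUBIC))
E
```

```text
[620.8 275.9 110.1] [0.36 0.67 1.2  0.   1.27 1.93]
```

View pics/s11.png

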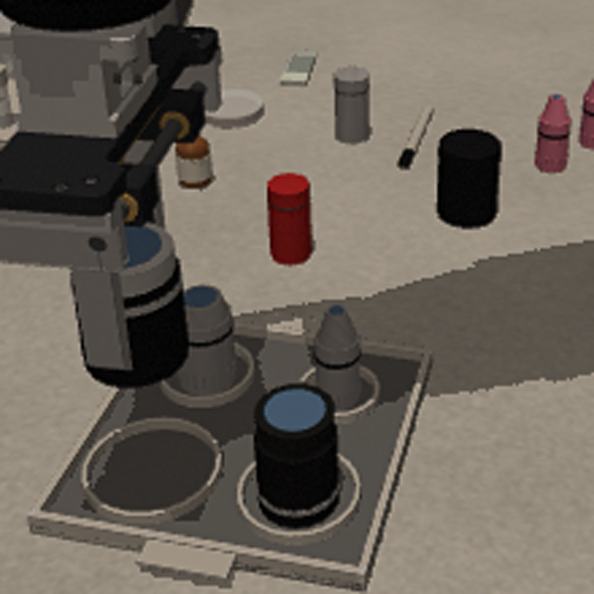

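The adapter is upright over the 73 ring (crop (152,468)). I lower it.

Call:
servo_tool:
  series:
    - [0, 0, 0.5, 0, 0, 0]
    - [0, 0, 1.6, 0, 0, 0]
    - [0, 0, 3.0, 0, 0, 0]
    - [0, 0, 4.5, 0, 0, 0]
    - [0, 0, 6.0, 0, 0, 0]
    - [0, 0, 7.2, 0, 0, 0]
    - [0, 0, 8.0, 0, 0, 0]
    - [0, 0, 8.5, 0, 0, 0]
    - [0, 0, 8.8, 0, 0, 0]
    - [0, 0, 8.9, 0, 0, 0]

```text
clock: 36.4
eef_pos: [621.0, 274.4, 21.3]
eef_rot: [3.142, -0.0, -0.0]
wrist_force: [0.7, 1.0, -3.1]
finger_gap: 54.4
```

Call:
servo_tool:
  series:
    - [0, 0, 0.05, 0, 0, 0]
    - [0, 0, 0.1, 0, 0, 0]
    - [0, 0, 0.1, 0, 0, 0]
    - [0, 0, 0.1, 0, 0, 0]
    - [0, 0, 0.1, 0, 0, 0]
    - [0, 0, 0.1, 0, 0, 0]
    - [0, 0, 0.1, 0, 0, 0]
    - [0, 0, 0.1, 0, 0, 0]
    - [0, 0, 0.1, 0, 0, 0]
    - [0, 0, 0.1, 0, 0, 0]

```text
clock: 37.23
eef_pos: [621.3, 274.7, 21.2]
eef_rot: [-3.141, -0.001, -0.0]
wrist_force: [-1.3, -0.2, 5.6]
finger_gap: 54.7
```

Contact. I release to 80 mm, rise and back off to the right.

Call:
servo_tool:
  series:
    - [0, 0, 0, 0, 0, 0]
    - [0, 0, 0, 0, 0, 0]
    - [0, 0, 0, 0, 0, 0]
    - [0, 0, 0, 0, 0, 0]
    - [0, 0, 0, 0, 0, 0]
    - [0, 0, 0, 0, 0, 0]
    - [0, 0, 0, 0, 0, 0]
    - [0, 0, 0, 0, 0, 0]
    - [0, 0, 0, 0, 0, 0]
    - [0, 0, 0, 0, 0, 0]
  gripper: 7.8

```text
clock: 38.07
eef_pos: [621.0, 274.5, 20.4]
eef_rot: [-3.142, -0.0, -0.0]
wrist_force: [-0.7, 0.2, -0.2]
finger_gap: 78.0
```

Call:
servo_tool:
  series:
    - [0, 0, -0.4, 0, 0, 0]
    - [0, 0, -1.3, 0, 0, 0]
    - [0, 0, -2.9, 0, 0, 0]
    - [0, 0, -4.7, 0, 0, 0]
    - [0, 0, -6.5, 0, 0, 0]
    - [0, 0, -8.3, 0, 0, 0]
    - [0, 0, -10.1, 0, 0, 0]
    - [0, 0, -11.7, 0, 0, 0]
    - [0, 0, -12.6, 0, 0, 0]
    - [0, 0, -13.0, 0, 0, 0]

```text
clock: 38.9
eef_pos: [621.5, 274.7, 152.7]
eef_rot: [-3.141, -0.003, -0.0]
wrist_force: [0.4, -1.2, 0.2]
finger_gap: 78.2
```

Call:
servo_tool:
  series:
    - [-0.5, 0.7, 0, 0, 0, 0]
    - [-1.5, 2.4, 0, 0, 0, 0]
    - [-3.3, 5.3, 0, 0, 0, 0]
    - [-5.4, 8.6, 0, 0, 0, 0]
    - [-7.5, 12.0, 0, 0, 0, 0]
    - [-9.6, 15.4, 0, 0, 0, 0]
    - [-11.7, 18.7, 0, 0, 0, 0]
    - [-13.5, 21.6, 0, 0, 0, 0]
    - [-14.5, 23.3, 0, 0, 0, 0]
    - [-15.0, 24.0, 0, 0, 0, 0]

```text
clock: 39.73
eef_pos: [469.6, 32.8, 150.3]
eef_rot: [3.141, 0.0, -0.002]
wrist_force: [0.2, -0.2, -0.1]
finger_gap: 77.7
```

Call:
servo_tool:
  series:
    - [0, 0.7, 0, 0, 0, 0]
    - [0, 2.4, 0, 0, 0, 0]
    - [0, 5.3, 0, 0, 0, 0]
    - [0, 8.6, 0, 0, 0, 0]
    - [0, 12.0, 0, 0, 0, 0]
    - [0, 15.4, 0, 0, 0, 0]
    - [0, 18.7, 0, 0, 0, 0]
    - [0, 21.6, 0, 0, 0, 0]
    - [0, 23.3, 0, 0, 0, 0]
    - [0, 24.0, 0, 0, 0, 0]

```text
clock: 40.57
eef_pos: [471.4, -207.2, 149.9]
eef_rot: [-3.141, 0.0, -0.001]
wrist_force: [0.0, 0.1, 0.5]
finger_gap: 78.1
```

```bash
python3 - <<'E'
from h import *
print(read_state()["eef_pos"].round(1),read_state()["wrist_force"].round(1))
T=grab("top",4);S=grab("side",4)
for n,c in(("t",T),("s",S)): cv2.imwrite(f"pics/{n}12.png",c["im"].astype(np.uint8)[:,:,::-1])
W=dict(s46=((525.1,195.1),74),w55=((613,187.2),70),e64=((532.8,282.6),72),a73=((620.7,274.9),76))
for n,c in(("t",T),("s",S)):
  B=blobs(blue(c),4)
  for k,(w,h) in W.items():
    p=proj(c,[*w,h]);b=min(B,key=lambda b:np.hypot(*(b[1]-p)));q=onz(c,*b[1],h)[0]
    print(n,k,b[1].round(1),(q-w).round(1))
d=np.load("s0.npz")
for key,c in(("t",T),("s",S)):
  df=np.abs(c["im"]-d[key]).mean(2)
  for nm,P in(("tube",(573,-165,32)),("can",(463,-48,33))):
    u,v=proj(c,P).astype(int);print(key,nm,(u,v),"diff",df[v-15:v+15,u-14:u+14].mean().round(1))
E
```

```text
[ 471.4 -207.2  149.9] [0.  0.1 0.5]
t s46 [167.1 185.1] [ 0.9 -0.8]
t w55 [173.5 150.9] [-0.6  0.8]
t e64 [129.7 180.9] [-0.1  0.5]
t a73 [137.2 145.1] [ 0.  -0.5]
s s46 [224.1 234.2] [ 1.8 -1.5]
s w55 [173.6 229.6] [ 0.6 -0.1]
s e64 [208.7 271.4] [ 1.4 -0.3]
s a73 [151.7 260.6] [ 0.7 -0.3]
t tube (np.int64(317), np.int64(177)) diff 34.4
t can (np.int64(269), np.int64(219)) diff 15.3
s tube (np.int64(230), np.int64(158)) diff 15.5
s can (np.int64(272), np.int64(185)) diff 1.5
```

View pics/s12.png

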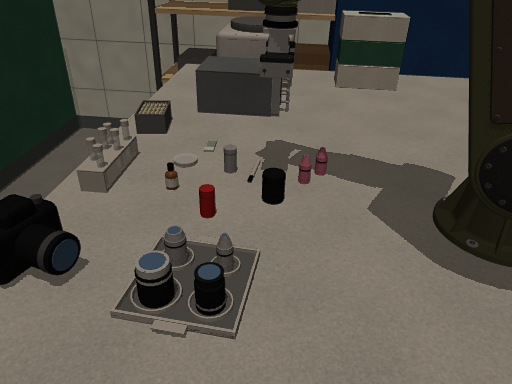

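View pics/t12.png

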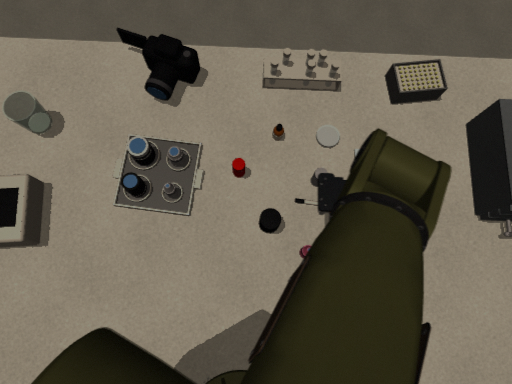

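All four optics stand in their rings, within 2.4 mm of the axes in both views. In the side view the tube at (230,158) and the canister at (273,186) are where they were. The picture differences come from the arm and its shadow. I hand the job in.

```bash
python3 -c "
from cell import *
print(read_state()['clock']);print(sign_off())"
```

```text
40.9667
the job is handed in; nothing more can be done
None
```

All four optics are in the wells of their own size rank, and the job was handed in at about 41 s of the 106 s allowed. No verdict was reported.

I picked each optic by its barrel: slim to well 46, wide to 55, eyepiece to 64, camera adapter to 73. Each was lowered until the wrist force showed contact of about 5–6 N, then released.

**Placement:** the lens positions in both cameras put every optic within about 2.4 mm of its well's axis (the limit is 11 mm), and all look upright. I judged the seating from the descent depth and the contact force, and did not measure it separately.

**Look-alikes:** in the side view the steel tube and the black canister appear where they started. The before-and-after picture differences were not small for the tube in both views and for the canister from the top. I put that down to the arm and its shadow in the final pictures: in the top view the arm partly covers the tube. The canister in the side view matched cleanly.

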